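# Back the sample indexer up by one notch

## Robot

A 7-joint arm with a two-finger parallel gripper is mounted at the origin on the work surface; the furniture and walls round the work are solid. World frame = base frame: x ahead of the robot, y to its left, z up, the work surface at z = 0. Lengths are in m, angles in rad, forces in N, time in s.
With the tool pointing down it reaches from about 0.4 to 0.925 m from the base axis. Payload 4.1 kg.
Tool frame: the origin (TCP) lies on the mounting face of the last link; the fingertips stand 173 mm ahead of it and the grasp point (between the pads) lies 155 mm ahead of it; z points along the fingers, y is the line along which they close (so a half turn about z gives the same grasp; the last joint's range is limited). The gripper opens to 85 mm and grips with 20 to 120 N. Pads are 22 mm wide; open, the fingers measure 114 mm over their backs; the gripper's body (76 mm by 85 mm) begins 54 mm behind the grasp point. The pads swing forward as they close: fully open they stand 13 mm farther back than shut.
Start: joints at [-1.285, 0.398, 0.045, 1.537, -0.019, 1.207, -0.051], TCP at [0.244, 0.602, 0.405] pointing down, gripper open.
Joint ranges: [-2.82, 2.82], [-0.49, 2.23], [-1.37, 1.46], [0, 2.46], [-1.36, 4.5], [0.23, 2], [-2.94, 2.94]. Speed limits (rad/s): [2.57, 2.57, 3.14, 3.14, 3.14, 3.14, 3.14].

## Interface

Orientations are given as a unit quaternion [x, y, z, w].
In Python, from rig import bot, imaging, job gives the robot as it stands.
- The arm moves only by the shell command python3 -m handwheel 'ROWS' [FORCE]. ROWS is JSON, a list of rows, each a list of 3 entries, a list of its own where there are three numbers: the turn, a rotation vector about the world's x, y, z in rad, then the shift along the world's x, y, z in mm, then the closure, from -1 (fully open) to 1 (shut). A call has 1 to 5 rows; each row is the pose to reach, as a shift and turn from the pose commanded when the call began; what a row does not reach only later rows make up. A row lasts 1/8 s, in which the tool goes at most 62.5 mm and 10.7 degrees, less where a joint would pass 70% of its speed; a pose out of reach is approached as far as the arm can. A call with a gripper value outside its range is refused whole. The fingers move at their own pace and stop on an object; FORCE is the grip in N (left out, the last holds). Time passes only in rows, so rows that repeat a pose let the fingers close. It gives the time, the measured TCP pose, the force, the opening and the grip force at its end, in the units of the state.
- bot.get_obs(): the state, without advancing time (a new reading comes with each control period).
- imaging.snapshot(name): name is "side" or "top" or "wrist"; returns a dict with "color" (384x512x3 uint8, red, green, blue), "depth" (384x512 float32, m along the optical axis (not along the pixel's ray), 0 where there is no reading), "intrinsics" (3x3 intrinsics, pixels), "R" (3x3) and "t" (3): a world point X has camera coordinates R X + t. Camera axes: x right, y down, z forward; pixel columns grow to the right and rows downward; lengths in m; the calibration is good to about 2 mm. A picture is of the moment at which its call begins.
- job.finish_job(): hands the job in; it is judged then, once.
The state is a dict: "time": time; "qpos": joint angles; "dq": joint speeds; "tau": joint torques, N m; "tcp_pos": TCP position; "tcp_rot": TCP orientation; "wrist_force": force on the tool from outside, world axes, zero at the start; "ft_torque": the same for the moment, N m; "opening": opening from 0.0 (shut) to 1.0 (fully open); "grasp_force": force on a finger pad.
Only numpy, scipy, OpenCV 4.12 (cv2) and the standard library are available. Lean on these libraries where they do the work, as an engineer would, in place of code of your own. Each camera call takes 0.05 s, during which the arm holds its last target. There are 200 camera calls.

## Task

The ratchet wheel of the sample indexer has been fed one notch too far. With a fingertip flip the red pawl up and over by its thumb lever so that it stays back, push the wheel clockwise (seen from above) by one notch by one of its black pegs, then tip the pawl back down so that its nose sits fully in the notch. Only push, gently and without pinching anything, and leave the things standing about where they are.

Things in the scene. Friction and masses are not known exactly. Their poses are not given: they have to be found in the camera images.
- indexer: Sample indexer, fixed to the table: round grey base, flat aluminium ratchet wheel (148 mm diameter, top face 30 mm above the table) with 8 brass saw teeth on the rim, 55 to 74 mm from the axis, tops 44 mm above the table, and a red pawl beside it on the frame's -y side. Origin: on the wheel's vertical axis at table height, z up. The base under the pawl reaches to y = -145 mm, 14 mm high.
- wheel (a joint): Wheel angle, rad: within 0.05 of 0 at the start, growing counter-clockwise seen from above. A notch is 0.785 (45 degrees); one notch back is -0.785. The pawl, when down, blocks clockwise turning (0.08 play either side of the notch centre) and rides up the ramps in counter-clockwise turning. Friction 0.06 N m (1.5 N at a peg): the wheel stays where it is left.
- pawl (a joint): Pawl angle, rad: 0 = nose fully down in a notch (start), 1.48 = swung up and back against its stop. Held by its weight alone: below about 0.75 it falls into the notch, above it falls back on the stop. Less than 1 N moves it.
- pawl_pivot (a point): Middle of the pawl's pivot shaft, fixed at (0, -108, 56) mm in the indexer's frame, the shaft parallel to the indexer's x. Two grey cheeks hold it: x from -15 to +16 mm, 22 mm long along y, tops 62 mm above the table.
- thumb_tip (a point): Middle of the black roll (11 mm thick, 28 mm long) at the tip of the red thumb lever, a plate 26 mm wide, 5 mm thick at x = +41 mm of the indexer, reaching 48 mm from the shaft. At the start it stands up, leaning 20 degrees to the wheel, tip 101 mm above the table; pushing it away from the wheel (indexer's -y) lifts the pawl. With the pawl back it lies outward, 25 degrees above level.
- pawl_end (a point): Free end of the red pawl arm (10 mm wide, 9 mm thick, at the indexer's x = 0), 52 mm from the shaft. At the start the arm is level and points to the wheel, its top 60 mm above the table, with a steel nose 24 mm down into the notch. With the pawl back the arm stands upright, its end 108 mm above the table; pushing it towards the wheel tips the pawl down again.
- peg_0 (a point): Centre of the top of black wheel peg 0: 9 mm diameter, 44 mm from the wheel axis, top 60 mm above the table, 30 mm over the wheel face; turns with the wheel. The four pegs are 90 degrees apart; at wheel angle 0 this one is 45 degrees counter-clockwise from the indexer's x. Between pegs the face is flat but for a hub of 26 mm diameter, 7 mm high.
- peg_1 (a point): Centre of the top of black wheel peg 1: 9 mm diameter, 44 mm from the wheel axis, top 60 mm above the table, 30 mm over the wheel face; turns with the wheel. The four pegs are 90 degrees apart; at wheel angle 0 this one is 135 degrees counter-clockwise from the indexer's x. Between pegs the face is flat but for a hub of 26 mm diameter, 7 mm high.
- peg_2 (a point): Centre of the top of black wheel peg 2: 9 mm diameter, 44 mm from the wheel axis, top 60 mm above the table, 30 mm over the wheel face; turns with the wheel. The four pegs are 90 degrees apart; at wheel angle 0 this one is 225 degrees counter-clockwise from the indexer's x. Between pegs the face is flat but for a hub of 26 mm diameter, 7 mm high.
- peg_3 (a point): Centre of the top of black wheel peg 3: 9 mm diameter, 44 mm from the wheel axis, top 60 mm above the table, 30 mm over the wheel face; turns with the wheel. The four pegs are 90 degrees apart; at wheel angle 0 this one is 315 degrees counter-clockwise from the indexer's x. Between pegs the face is flat but for a hub of 26 mm diameter, 7 mm high.
- cap_jar: Bystander: small white jar with a black and yellow lid, 43 mm diameter, 34 mm high; origin at the centre of its underside.
- splitter_cube: Bystander: black optics cube, 36 mm; origin at the centre of its underside.
- solvent_bottle: Bystander: white dropper bottle with red tip, 45 mm diameter, 118 mm high; origin at the centre of its underside.
- bnc_adapter: Bystander: black adapter block with red plugs, 20 x 56 x 20 mm; origin at the middle of its underside.
- tape_roll: Bystander: roll of yellow tape lying flat, 72 mm diameter, 19 mm high; origin at the centre of its underside.

How it is judged:
On the way, in this order (a step that is already met when the one before it is completed fails the run):
1. the pawl is flipped up and lies back, with the wheel still in its first notch (value of joint pawl above 1.2 rad and value of joint wheel between -0.15 and 0.15 rad), for 0.2 s.
2. with the pawl up, the wheel is pushed back clockwise by one notch (value of joint pawl above 1.2 rad and value of joint wheel between -0.915 and -0.655 rad), for 0.2 s.
At the end, for the whole second after the job is handed in: The pawl is down in the notch (within 0.06 rad of fully home), the wheel is at rest one notch clockwise of where it began (-0.785 rad, within 0.13), and the five loose bystanders are within 15 mm of where they stood (value of joint pawl below 0.06 rad and value of joint wheel between -0.915 and -0.655 rad and velocity of joint wheel between -0.05 and 0.05 rad/s and distance of each of cap_jar, splitter_cube, solvent_bottle, bnc_adapter, tape_roll from where it was at the start of the episode below 0.015 m); the robot touches nothing.
It fails at once if a bystander is moved by more than 15 mm or lifted (distance of any of cap_jar, splitter_cube, solvent_bottle, bnc_adapter, tape_roll from where it was at the start of the episode above 0.015 m).
It fails at once if the indexer is pinched or forced: the robot presses on it with more than 30 N (contact force between any of the fingers, the arm and indexer above 30 N).
It also fails if it takes over 64 s, if anything falls off the work surface, if the arm or the gripper's body presses on something with over 40 N, if the wrist force passes 120 N, or if a joint passes its speed limit or range.

## Working session

There is one attempt and no reset: what is moved stays moved. The work goes in short steps, Python scripts to look and compute and a shell command to move; the robot and the scene stay as the last step left them, time stands still between calls to the robot, and variables do not carry over. Pictures are saved under pics/ and viewed, at most 10 in all, crops included, and the job is handed in when it is done.

```bash
mkdir -p pics; ls
cat > h.py <<'E'
import numpy as np, cv2
from rig import bot, imaging, job
def snap(n,save=None):
    s=imaging.snapshot(n)
    if save: cv2.imwrite('pics/'+save,s['color'][:,:,::-1])
    return s
def pts(s):
    d=s['depth'];K=s['intrinsics'];h,w=d.shape
    u,v=np.meshgrid(np.arange(w),np.arange(h))
    c=np.stack([(u-K[0,2])/K[0,0]*d,(v-K[1,2])/K[1,1]*d,d],-1)
    return (c-s['t'])@s['R']
def ray(s,u,v,z):
    K=s['intrinsics'];r=s['R'].T@np.array([(u-K[0,2])/K[0,0],(v-K[1,2])/K[1,1],1]);o=-s['R'].T@s['t']
    return o+r*(z-o[2])/r[2]
E
python3 - <<'E'
from h import *
for n in('top','side'):
    s=snap(n,n+'0.png');print(n,-s['R'].T@s['t'],s['R'][2],s['intrinsics'][0,0])
o=bot.get_obs();print({k:np.round(v,3) for k,v in o.items()})
E
```

```text
pics
top [ 0.40119991 -0.00552281  1.22095585] [ 0.05898611  0.01219708 -0.99818429] 375.06784382963616
side [ 0.44527517 -1.09110269  0.7587415 ] [ 0.02045566  0.85510238 -0.51805548] 411.6584437984665
{'time': np.float64(0.1), 'qpos': array([-1.285,  0.399,  0.045,  1.538, -0.019,  1.207, -0.051]), 'dq': array([ 0.001, -0.   , -0.001, -0.004,  0.   ,  0.   ,  0.   ]), 'tau': array([ 3.0000e-03, -4.7626e+01,  1.3700e+00, -2.5495e+01,  1.2000e-02,
        5.0000e-03,  0.0000e+00]), 'tcp_pos': array([0.244, 0.602, 0.404]), 'tcp_rot': array([ 0.191,  0.982, -0.001, -0.   ]), 'wrist_force': array([-0.264,  0.367,  0.357]), 'ft_torque': array([-0.029,  0.032,  0.02 ]), 'grasp_force': np.float64(0.0), 'opening': np.float64(1.002)}
```

View pics/top0.png

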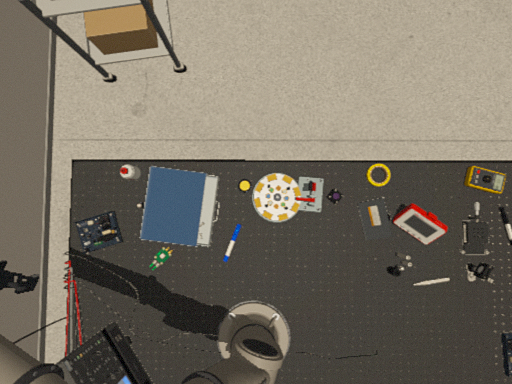

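View pics/side0.png

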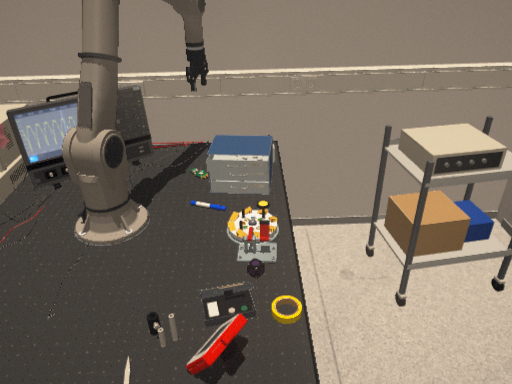

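The top view shows the indexer at about (277,197), with the pawl and base plate to its right (world −y). The jar is at (245,185), a dark block (cube) at (335,196), the tape at (379,175) and the bottle at (129,172). The side view puts the wheel at (253,225). Next I crop in close.

Run:
```python
from h import *
s=snap('top');P=pts(s);c=s['color'].astype(int)
t=cv2.resize(s['color'][155:240,225:355],None,fx=6,fy=6,interpolation=cv2.INTER_CUBIC)
cv2.imwrite('pics/topc.png',t[:,:,::-1])
q=snap('side');u=cv2.resize(q['color'][190:280,205:305],None,fx=6,fy=6,interpolation=cv2.INTER_CUBIC)
cv2.imwrite('pics/sidec.png',u[:,:,::-1])
hsv=cv2.cvtColor(s['color'],cv2.COLOR_RGB2HSV)
box=np.zeros(hsv.shape[:2],bool);box[155:240,225:355]=1
red=box&((hsv[...,0]<6)|(hsv[...,0]>174))&(hsv[...,1]>150)&(hsv[...,2]>80)
n,l,st,ce=cv2.connectedComponentsWithStats(red.astype(np.uint8))
for i in range(1,n):
    if st[i,4]>3: m=l==i;print('red',st[i],ce[i].round(1),P[m].mean(0).round(4),P[m][:,2].min().round(3),P[m][:,2].max().round(3))
# wheel disc
m=box&(P[...,2]>.024)&(P[...,2]<.05);m[:,300:]=0;m[:,:250]=0
(cx,cy),r=cv2.minEnclosingCircle(np.argwhere(m)[:,::-1].astype(np.float32));print('disc',cx,cy,r,ray(s,cx,cy,.03),ray(s,cx+r,cy,.03),m.sum())
brass=box&(hsv[...,0]>15)&(hsv[...,0]<32)&(hsv[...,1]>110)&(hsv[...,2]>110)
n,l,st,ce=cv2.connectedComponentsWithStats(brass.astype(np.uint8))
for i in range(1,n):
    if st[i,4]>8: print('brass',st[i],ce[i].round(1),ray(s,*ce[i],.04).round(4))
```

```text
red [312 183   4   8  30] [313.4 186.3] [ 0.4773 -0.1835  0.0684] 0.057 0.084
red [296 198  19   4  55] [306.2 199. ] [ 0.4383 -0.1621  0.0619] 0.057 0.069
disc 273.3529357910156 196.1764678955078 26.813892364501953 [ 0.44794154 -0.06237213  0.03      ] [ 0.4482756  -0.14737925  0.03      ] 1659
brass [267 174  10   7  50] [271.4 177.1] [ 0.5078 -0.0558  0.04  ]
brass [283 175  10   9  53] [287.2 178.9] [ 0.5023 -0.1054  0.04  ]
brass [240 180  10  11  85] [244.5 185.4] [0.4814 0.0292 0.04  ]
brass [255 182   9  10  47] [259.1 186.7] [ 0.4771 -0.0168  0.04  ]
brass [276 186   5   5  17] [278.  187.6] [ 0.4745 -0.0765  0.04  ]
brass [293 187   8  10  52] [296.6 191.3] [ 0.4631 -0.1351  0.04  ]
brass [254 198   7  10  47] [257.3 202.2] [ 0.4284 -0.0113  0.04  ]
brass [291 202   8  10  47] [294.8 206.9] [ 0.4141 -0.1293  0.04  ]
brass [274 204   5   5  16] [275.7 205.9] [ 0.4171 -0.0693  0.04  ]
brass [262 211  10   8  47] [266.9 214.7] [ 0.3893 -0.0417  0.04  ]
brass [278 214  10   7  46] [282.4 216.7] [ 0.3834 -0.0902  0.04  ]
```

View pics/topc.png

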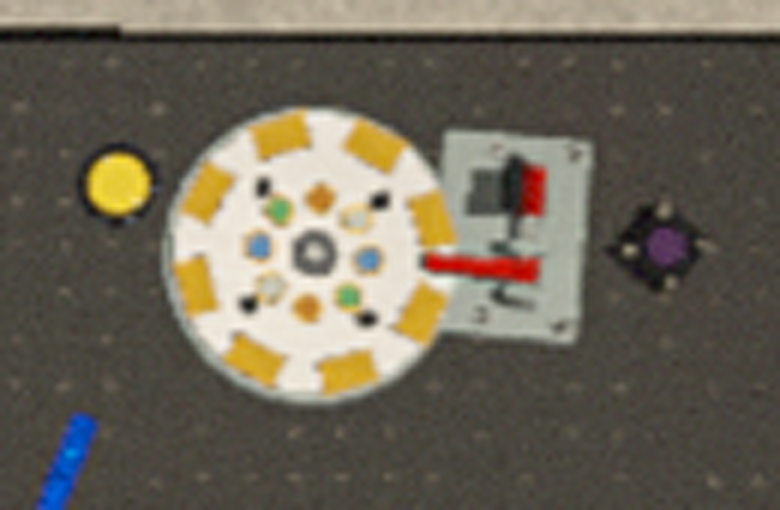

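View pics/sidec.png

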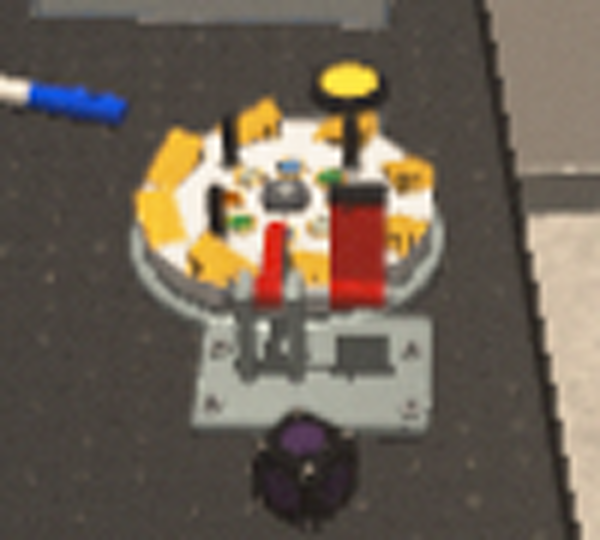

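The top crop shows the hub at crop pixel (315,253). The pegs are at (263,187), (379,200), (367,319) and (248,304), and the red arm runs (430,261)–(538,270). The base plate corners are (445,130), (592,143), (575,343) and (437,330). The thumb roll is at (513,185), so it lies on the world +x side. In the side crop, the lever stands at the right and the pawl is down.

```bash
cat >> h.py <<'E'
def pegs(s):  # dark blobs on the light wheel: returns peg tops at z=.06
    g=cv2.cvtColor(s['color'],cv2.COLOR_RGB2GRAY)[155:240,225:355]
    g=cv2.resize(g,None,fx=6,fy=6,interpolation=cv2.INTER_CUBIC)
    yy,xx=np.mgrid[:g.shape[0],:g.shape[1]];rr=np.hypot(xx-315,yy-253)
    n,l,st,ce=cv2.connectedComponentsWithStats(((g<90)&(rr<110)&(rr>45)).astype(np.uint8))
    return [ray(s,225+(ce[i][0]-2.5)/6,155+(ce[i][1]-2.5)/6,.06) for i in range(1,n) if st[i,4]>60]
E
python3 - <<'E'
from h import *
s=snap('top')
f=lambda x,y,z:ray(s,225+(x-2.5)/6,155+(y-2.5)/6,z)
p=np.array(pegs(s));print(p.round(4));c=p.mean(0);print('c pegs',c,'r',np.hypot(*(p-c)[:,:2].T),np.degrees(np.arctan2(*(p-c)[:,1::-1].T)))
t=np.array([[271.4,177.1],[287.2,178.9],[259.1,186.7],[296.6,191.3],[257.3,202.2],[294.8,206.9],[266.9,214.7],[282.4,216.7]])
T=np.array([ray(s,*q,.040) for q in t]);print('c teeth',T.mean(0),np.hypot(*(T-T.mean(0))[:,:2].T).round(4))
k=np.array([f(*q,.014) for q in((445,130),(592,143),(575,343),(437,330))])
for i,j in((0,1),(3,2),(0,3),(1,2)): print('edge yaw',np.degrees(np.arctan2(*(k[j]-k[i])[1::-1])))
print(k.round(4)); a=f(430,261,.06);b=f(538,270,.06);print('arm',a,b,np.degrees(np.arctan2(*(b-a)[1::-1])))
print('roll',f(513,185,.103)); print('hub',f(315,253,.037)); print('cube',f(665,245,.036),'jar',ray(s,244.5,185.4,.034))
E
```

```text
[[ 0.4788 -0.0455  0.06  ]
 [ 0.4719 -0.1059  0.06  ]
 [ 0.4184 -0.0384  0.06  ]
 [ 0.4112 -0.0992  0.06  ]]
c pegs [ 0.44509797 -0.0722356   0.06      ] r [0.04305502 0.04303042 0.04307566 0.04331582] [  38.41361568  -51.41931404  128.23364628 -141.52658391]
c teeth [ 0.44569501 -0.07322988  0.04      ] [0.0645 0.0651 0.0645 0.0642 0.0642 0.0643 0.0646 0.0648]
edge yaw -94.89413076003554
edge yaw -95.13484342073684
edge yaw 177.54283974818108
edge yaw 174.7741332952208
[[ 0.5132 -0.1449  0.014 ]
 [ 0.5064 -0.2237  0.014 ]
 [ 0.3992 -0.2139  0.014 ]
 [ 0.4058 -0.1403  0.014 ]]
arm [ 0.44114301 -0.13169404  0.06      ] [ 0.43672925 -0.18721345  0.06      ] -94.54542387916904
roll [ 0.47761039 -0.16831793  0.103     ]
hub [ 0.44590211 -0.07380398  0.037     ]
cube [ 0.45087175 -0.25765459  0.036     ] jar [0.48163469 0.02932984 0.034     ]
```

```bash
python3 -m handwheel '[[[0,0,0.1],[20,-60,0],1],[[0,0,0.2],[40,-120,0],1],[[0,0,0.3],[60,-180,0],1],[[0,0,0.3],[80,-240,0],1],[[0,0,0.3],[100,-300,0],1]]' && python3 -m handwheel '[[[0,0,0],[20,-60,0],1],[[0,0,0],[40,-120,0],1],[[0,0,0],[60,-180,0],1],[[0,0,0],[80,-240,0],1],[[0,0,0],[100,-300,0],1]]' && python3 -m handwheel '[[[0,0,0],[15,-50,0],1],[[0,0,0],[30,-100,0],1],[[0,0,0],[37,-136,0],1],[[0,0,0],[37,-136,0],1],[[0,0,0],[37,-136,0],1]]'
```

```text
time: 0.88
tcp_pos: [0.3432, 0.3038, 0.4049]
tcp_rot: [0.042, 0.999, 0.0, 0.0]
wrist_force: [1.6, -0.1, 0.3]
opening: -0.004
grasp_force: 0.0
time: 1.5
tcp_pos: [0.4418, 0.0076, 0.4051]
tcp_rot: [0.042, 0.999, 0.001, 0.001]
wrist_force: [1.8, 0.3, -0.6]
opening: 0.0
grasp_force: 0.0
time: 2.12
tcp_pos: [0.4785, -0.1257, 0.4045]
tcp_rot: [0.042, 0.999, 0.0, -0.0]
wrist_force: [-0.8, 1.2, 0.2]
opening: -0.0
grasp_force: 0.0
```

```bash
python3 -m handwheel '[[[0,0,0],[0,0,-50],1],[[0,0,0],[0,0,-100],1],[[0,0,0],[0,0,-130],1],[[0,0,0],[0,0,-152],1],[[0,0,0],[0,0,-152],1]]'
python3 - <<'E'
from h import *
q=snap('side');u=cv2.resize(q['color'][150:290,190:320],None,fx=4,fy=4,interpolation=cv2.INTER_CUBIC)
cv2.imwrite('pics/side2.png',u[:,:,::-1]);print(bot.get_obs()['tcp_pos'])
E
```

```text
time: 2.75
tcp_pos: [0.4779, -0.1246, 0.2514]
tcp_rot: [0.041, 0.999, 0.001, -0.002]
wrist_force: [-0.1, -0.3, 0.2]
opening: 0.005
grasp_force: 0.0
[ 0.47859672 -0.12516082  0.2525847 ]
```

View pics/side2.png

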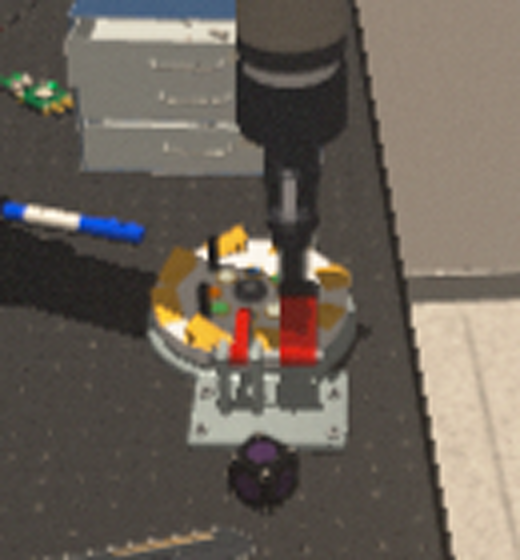

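The fingertip stands just behind the lever, with the black roll at (300,297) in this crop. Now I push outward.

```bash
python3 -m handwheel '[[[0,0,0],[-1,-12,0],1],[[0,0,0],[-2,-20,0],1],[[0,0,0],[-2,-27,0],1],[[0,0,0],[-3,-34,0],1],[[0,0,0],[-3,-40,0],1]]';python3 -m handwheel '[[[0,0,0],[0,-6,0],1],[[0,0,0],[-1,-12,0],1],[[0,0,0],[-1,-18,0],1],[[0,0,0],[-2,-23,0],1],[[0,0,0],[-2,-26,0],1]]'
python3 - <<'E'
from h import *
q=snap('side');u=cv2.resize(q['color'][150:290,190:320],None,fx=4,fy=4,interpolation=cv2.INTER_CUBIC)
cv2.imwrite('pics/side3.png',u[:,:,::-1]);print(bot.get_obs()['tcp_pos'])
E
```

```text
time: 3.42
tcp_pos: [0.4755, -0.167, 0.2528]
tcp_rot: [0.043, 0.999, 0.0, 0.0]
wrist_force: [0.4, 0.4, -0.2]
opening: -0.003
grasp_force: 0.1
time: 4.05
tcp_pos: [0.4735, -0.1929, 0.2527]
tcp_rot: [0.043, 0.999, 0.0, -0.0]
wrist_force: [-1.2, 0.2, -0.2]
opening: 0.001
grasp_force: 0.0
[ 0.47349717 -0.19311829  0.25278411]
```

View pics/side3.png

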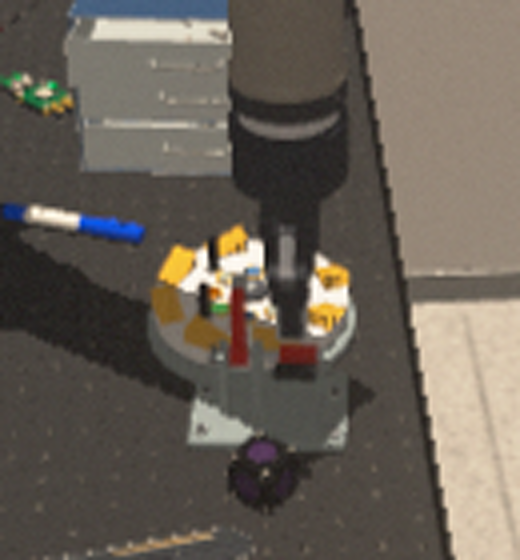

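The pawl arm stands upright, red at crop (238,290–365), and the lever lies outward at (297,360). Next I go to the far side of peg 0.

```bash
python3 -m handwheel '[[[0,0,0],[0,0,40],1],[[0,0,0],[5,50,40],1],[[0,0,0],[10,100,40],1],[[0,0,0],[15,150,40],1],[[0,0,0],[15,176,40],1]]';python3 -m handwheel '[[[0,0,0],[0,0,0],1],[[0,0,0],[0,0,-35],1],[[0,0,0],[0,0,-60],1],[[0,0,0],[0,0,-71],1],[[0,0,0],[0,0,-71],1]]'
python3 - <<'E'
from h import *
o=bot.get_obs();print(o['tcp_pos'],o['wrist_force'])
s=snap('top');print(np.round(pegs(s),4))
P=pts(s);q=snap('side');Q=pts(q)
c=np.array([.4455,-.073]);
for n,A,k in(('top',P,s),('side',Q,q)):
    h=cv2.cvtColor(k['color'],cv2.COLOR_RGB2HSV);d=A[...,:2]-c;x=d@[.996,-.087];y=d@[.087,.996]
    m=((h[...,0]<6)|(h[...,0]>174))&(h[...,1]>140)&(abs(x)<.06)&(y<-.03)&(y>-.17)
    for lo,hi in((-.015,.015),(.025,.06)):
        w=m&(x>lo)&(x<hi);print(n,lo,w.sum(),'y',np.percentile(y[w],[5,95]).round(3),'z',np.percentile(A[...,2][w],[5,95]).round(3)) if w.sum() else 0
E
```

```text
time: 4.72
tcp_pos: [0.4888, -0.0131, 0.2928]
tcp_rot: [0.04, 0.999, 0.001, 0.0]
wrist_force: [0.2, -0.3, 0.4]
opening: -0.003
grasp_force: 0.0
time: 5.35
tcp_pos: [0.4884, -0.0174, 0.2215]
tcp_rot: [0.043, 0.999, -0.0, -0.001]
wrist_force: [-0.5, 0.3, 0.9]
opening: 0.004
grasp_force: 0.0
[ 0.48844658 -0.01743134  0.22148705] [-0.48086422  0.27751909  0.86367446]
[[ 0.4861 -0.0787  0.06  ]
 [ 0.472  -0.1058  0.06  ]
 [ 0.4218 -0.0556  0.06  ]
 [ 0.4064 -0.0525  0.06  ]
 [ 0.4112 -0.0991  0.06  ]]
top -0.015 8 y [-0.109 -0.103] z [0.063 0.111]
top 0.025 138 y [-0.146 -0.104] z [0.059 0.08 ]
side -0.015 62 y [-0.116 -0.106] z [0.057 0.107]
side 0.025 39 y [-0.132 -0.062] z [0.03  0.069]
```

```bash
python3 -m handwheel '[[[0,0,0],[-1,-7,0],1],[[0,0,0],[-1,-13,0],1],[[0,0,0],[-2,-19,0],1],[[0,0,0],[-2,-25,0],1],[[0,0,0],[-2,-30,0],1]]';python3 -m handwheel '[[[0,0,0],[0,-3,0],1],[[0,0,0],[0,-5,0],1],[[0,0,0],[0,-5,0],1]]'
cat >> h.py <<'E'
def wheel(s):
    c=np.array([.4455,-.073]);c6=np.array([.4451,-.0722])
    p=np.array(pegs(s))[:,:2]-c6;r=np.hypot(*p.T);a=np.degrees(np.arctan2(p[:,1],p[:,0]))+5
    print('pegs r,ang',np.c_[r*1000,a].round(1).tolist())
    h=cv2.cvtColor(s['color'],cv2.COLOR_RGB2HSV);b=((h[...,0]>15)&(h[...,0]<32)&(h[...,1]>110)&(h[...,2]>50)).astype(np.uint8)
    n,l,st,ce=cv2.connectedComponentsWithStats(b);o=[]
    for i in range(1,n):
        d=ray(s,*ce[i],.04)[:2]-c
        if st[i,4]>30 and .061<np.hypot(*d)<.068:o.append((np.hypot(*d)*1000,st[i,4],(np.degrees(np.arctan2(d[1],d[0]))+5)%45))
    print('teeth r,area,ang mod45',np.round(o,1).tolist())
E
python3 - <<'E'
from h import *
o=bot.get_obs();print(o['tcp_pos'],o['wrist_force']);wheel(snap('top'))
E
```

```text
time: 6.08
tcp_pos: [0.4888, -0.0456, 0.2231]
tcp_rot: [0.042, 0.999, 0.001, 0.003]
wrist_force: [3.6, 2.3, 2.6]
opening: 0.0
grasp_force: 1.9
time: 6.45
tcp_pos: [0.4861, -0.0519, 0.2216]
tcp_rot: [0.043, 0.999, -0.0, -0.001]
wrist_force: [1.1, 1.2, 0.1]
opening: -0.003
grasp_force: 0.7
[ 0.48611286 -0.05187409  0.22156334] [1.0955857  1.15041675 0.08115681]
pegs r,ang [[43.1, -80.7]]
teeth r,area,ang mod45 [[66.1, 39.0, 30.4], [64.7, 47.0, 33.0], [65.0, 33.0, 36.6]]
```

```bash
python3 -m handwheel '[[[0,0,0],[0,-3,0],1],[[0,0,0],[0,-5,0],1],[[0,0,0],[-1,-7,0],1],[[0,0,0],[-1,-7,0],1],[[0,0,0],[-1,-7,0],1]]'
python3 - <<'E'
from h import *
o=bot.get_obs();print(o['tcp_pos'],o['wrist_force']);wheel(snap('top'))
E
```

```text
time: 7.12
tcp_pos: [0.4853, -0.0587, 0.2216]
tcp_rot: [0.042, 0.999, -0.0, -0.0]
wrist_force: [-0.7, 1.2, 0.2]
opening: -0.001
grasp_force: 0.3
[ 0.4852764  -0.05868879  0.2216012 ] [-0.69565702  1.23199287  0.1546231 ]Traceback (most recent call last):
  File "<stdin>", line 2, in <module>
  File "h.py", line 23, in wheel
    p=np.array(pegs(s))[:,:2]-c6;r=np.hypot(*p.T);a=np.degrees(np.arctan2(p[:,1],p[:,0]))+5
      ~~~~~~~~~~~~~~~~~^^^^^^
IndexError: too many indices for array: array is 1-dimensional, but 2 were indexed
```

```bash
python3 -m handwheel '[[[0,0,0],[0,12,0],1],[[0,0,0],[0,12,55],1],[[0,0,0],[0,12,110],1],[[0,0,0],[-25,-40,110],1],[[0,0,0],[-40,-90,110],1]]';python3 -m handwheel '[[[0,0,0],[-7,-37,0],1],[[0,0,0],[-13,-74,0],1],[[0,0,0],[-13,-74,0],1]]'
python3 - <<'E'
from h import *
o=bot.get_obs();print(o['tcp_pos'],o['wrist_force']);wheel(snap('top'))
E
```

```text
time: 7.8
tcp_pos: [0.4449, -0.1485, 0.3324]
tcp_rot: [0.041, 0.999, 0.0, 0.001]
wrist_force: [0.9, -0.2, -0.1]
opening: 0.001
grasp_force: 0.0
time: 8.18
tcp_pos: [0.4315, -0.2247, 0.3319]
tcp_rot: [0.045, 0.999, -0.001, -0.0]
wrist_force: [0.5, -0.6, 0.7]
opening: -0.001
grasp_force: 0.0
[ 0.43149625 -0.22465078  0.33186101] [ 0.46735731 -0.566439    0.71646234]
pegs r,ang [[43.2, 0.4], [42.9, 90.2], [43.6, -88.8], [42.7, 181.3]]
teeth r,area,ang mod45 [[64.9, 52.0, 23.1], [65.1, 52.0, 23.2], [64.9, 48.0, 23.2], [64.7, 53.0, 23.1], [64.4, 46.0, 22.9], [65.2, 51.0, 23.2], [64.4, 47.0, 23.5], [64.8, 50.0, 24.0]]
```

The wheel sits at about −44.5°, which is good. Now I tip the pawl back down.

```bash
python3 -m handwheel '[[[0,0,0],[0,0,-40],1],[[0,0,0],[0,0,-73],1],[[0,0,0],[1,15,-73],1],[[0,0,0],[2,24,-73],1],[[0,0,0],[3,32,-73],1]]';python3 -m handwheel '[[[0,0,0],[1,7,0],1],[[0,0,0],[1,14,0],1],[[0,0,0],[2,21,0],1],[[0,0,0],[3,28,0],1],[[0,0,0],[3,34,0],1]]'; python3 -m handwheel '[[[0,0,0],[0,4,0],1],[[0,0,0],[0,4,0],1],[[0,0,0],[0,0,50],1],[[0,0,0],[0,0,110],1]]';python3 -m handwheel '[[[0,0,0],[-20,60,0],1],[[0,0,0],[-30,120,0],1],[[0,0,0],[-30,180,20],1],[[0,0,0],[-30,240,30],1],[[0,0,0],[-30,240,30],1]]'
python3 - <<'E'
from h import *
s=snap('top');wheel(s)
t=cv2.resize(s['color'][155:240,225:355],None,fx=3,fy=3,interpolation=cv2.INTER_CUBIC)
q=snap('side');u=cv2.resize(q['color'][190:280,205:305],None,fx=4,fy=4,interpolation=cv2.INTER_CUBIC)
im=np.zeros((360,790,3),np.uint8);im[:255,:390]=t;im[:,390:]=u
cv2.imwrite('pics/end.png',im[:,:,::-1])
c=np.array([.4455,-.073])
for n,k in(('top',s),('side',q)):
    A=pts(k);h=cv2.cvtColor(k['color'],cv2.COLOR_RGB2HSV);d=A[...,:2]-c;x=d@[.996,-.087];y=d@[.087,.996]
    m=((h[...,0]<6)|(h[...,0]>174))&(h[...,1]>140)&(abs(x)<.012)&(y<-.03)&(y>-.17)
    print(n,m.sum(),np.polyfit(y[m],A[...,2][m],1) if m.sum()>3 else 0,np.percentile(A[...,2][m],[5,50,95]).round(4),y[m].min(),y[m].max())
E
```

```text
time: 8.85
tcp_pos: [0.4365, -0.1893, 0.2599]
tcp_rot: [0.041, 0.999, 0.0, 0.001]
wrist_force: [-0.5, -0.0, -0.5]
opening: 0.0
grasp_force: 0.2
time: 9.48
tcp_pos: [0.4387, -0.1559, 0.2587]
tcp_rot: [0.042, 0.999, 0.0, -0.0]
wrist_force: [0.1, -1.3, -0.0]
opening: -0.001
grasp_force: 0.0
time: 9.98
tcp_pos: [0.4381, -0.1567, 0.3692]
tcp_rot: [0.043, 0.999, -0.0, -0.002]
wrist_force: [1.7, -0.0, -0.7]
opening: -0.001
grasp_force: 0.0
time: 10.6
tcp_pos: [0.4086, 0.0879, 0.3997]
tcp_rot: [0.038, 0.999, 0.001, 0.001]
wrist_force: [0.6, -1.2, 0.1]
opening: 0.001
grasp_force: 0.0
pegs r,ang [[43.0, 0.4], [42.9, 90.1], [43.4, -88.9], [42.6, 181.4]]
teeth r,area,ang mod45 [[64.9, 52.0, 23.1], [65.1, 52.0, 23.2], [64.6, 48.0, 23.2], [64.7, 53.0, 23.1], [64.4, 45.0, 23.1], [64.4, 46.0, 23.2], [64.4, 47.0, 23.5], [64.1, 48.0, 23.1]]
top 57 [0.02521677 0.06293159] [0.0569 0.0615 0.0653] -0.11393179174631954 -0.057893607207656295
side 52 [-0.02101965  0.05780953] [0.0561 0.0596 0.0627] -0.11842894696601153 -0.04903974233706338
```

View pics/end.png

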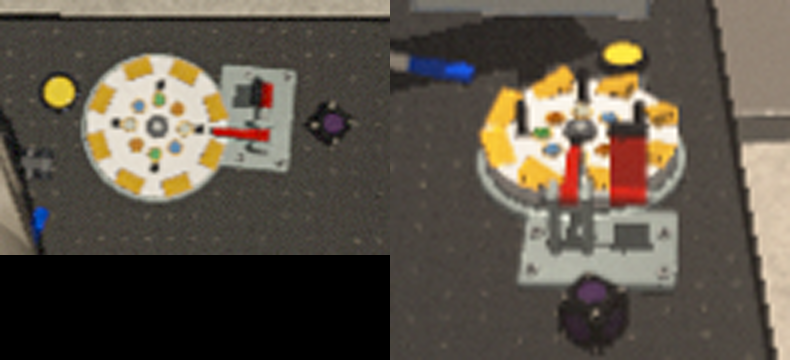

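The pawl arm lies level in the notch (slope about 0), at (240,132) in the top half and (570,175) in the side half. The lever is upright again, the pegs sit at 0 and 90 degrees, and the jar and cube haven't moved.

```bash
python3 -c "
from rig import job
print(job.finish_job())"
```

```text
the job is handed in; nothing more can be done
None
```

The job is handed in: I flipped the pawl back, pushed the wheel one notch clockwise (about −44.5° measured), and tipped the pawl down again, level in the notch to within about 0.03 rad; the jar and cube look unmoved in the last pictures, but I didn't re-check the other three bystanders and no verdict was returned.

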